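# Load the reel hubs for the bag taper

## Robot

A 6-joint arm with a two-finger parallel gripper is mounted at the origin on a cart in front of the work surface, level with it; the furniture and walls round the work are solid. World frame = base frame: x ahead of the robot, y to its left, z up, the work surface at z = 0. Lengths are in m, angles in rad, forces in N, time in s.
With the tool pointing down it reaches from about 0.35 to 0.925 m from the base axis. Payload 6.4 kg.
Tool frame: the origin (TCP) lies on the front face of the gripper's body, between the roots of the fingers; the fingertips stand 97 mm ahead of it and the grasp point (between the pads) lies 78 mm ahead of it; x points along the fingers, y is the direction in which the jaws open and shut, and the axes are right-handed (so a half turn about x gives the same grasp; the last joint's range is limited). The gripper opens to 94 mm and grips with 3 to 60 N. Pads are 16 mm wide; open, the fingers measure 119 mm over their backs; the gripper's body (75 mm by 177 mm) begins 78 mm behind the grasp point.
Start: joints at [1.065, 0.245, 1.558, -0, 1.339, -0.174], TCP at [0.212, 0.615, 0.303] pointing down, gripper open.
Joint ranges: [-3.13, 3.13], [-1.02, 2.26], [0.13, 2.54], [-0.95, 4.09], [0.21, 2.88], [-2.74, 2.74]. Speed limits (rad/s): [2.57, 2.57, 3.14, 3.14, 3.14, 3.14].

## Interface

Orientations are given as [roll, pitch, yaw] about the fixed x, y, z axes, in that order (R = Rz(yaw) Ry(pitch) Rx(roll)).
In Python, from workcell import manip, hand, eyes, monitor gives the robot as it stands. Calls block until the motion is done:
- manip.move_pose(position, orientation): joint-space move of the TCP to a pose.
- manip.servo_line(position, orientation=None, feed=0.15): straight line of the TCP; orientation=None keeps the orientation; feed is the mean speed in m/s.
- manip.set_joints(angles): joint-space move.
- hand.release() and hand.close(force=None): open the fingers fully, or close them until they stop; force is the grip in N (None keeps the last).
- manip.hold(seconds).
- manip.inverse_kinematics(position, orientation): joint angles nearest the present ones, or None.
- eyes.snapshot(name): name is "side" or "top"; returns a dict with "frame" (480x640x3 uint8, red, green, blue), "z_map" (480x640 float32, m along the optical axis (not along the pixel's ray), 0 where there is no reading), "fx", "fy", "cx", "cy" (pixels), "R" (3x3) and "t" (3): a world point X has camera coordinates R X + t. Camera axes: x right, y down, z forward; pixel columns grow to the right and rows downward; lengths in m; the calibration is good to about 2 mm. A picture is of the moment at which its call begins.
A pose or a line that the arm cannot do raises manip.IKError and nothing moves.
- manip.job_done(): hands the job in, once; it reports no verdict.
Readings, each from a call of its own:
- monitor.current_time_s(): time.
- monitor.current_joint_positions(): joint angles.
- monitor.current_joint_velocities(): joint speeds.
- monitor.current_effort(): joint torques, N m.
- monitor.current_ee_pos(): TCP position.
- monitor.current_tcp_rot(): TCP orientation.
- monitor.current_wrist_force(): force on the tool from outside, world axes, zero at the start.
- monitor.current_torque(): the same for the moment, N m.
- monitor.current_opening(): finger opening in m.
Only numpy, scipy, OpenCV 4.12 (cv2) and the standard library are available. Lean on these libraries where they do the work, as an engineer would, in place of code of your own. Each camera call takes 0.05 s, during which the arm holds its last target.

## Task

Load the four reel hubs for the next taping jobs: put each roll of double-sided tape on the hub that suits it, the hub whose drum matches the roll's core opening and is as tall as the tape is wide, lying flat all the way down on the flange. Leave the roll of clear tape and the empty cardboard core where they are.

Things in the scene. Friction and masses are not known exactly. Their poses are not given: they have to be found in the camera images.
- roll_small_narrow_mid (a point): Centre (on the axis, half-way up) of the narrow roll of off-white double-sided tape with the small core opening: a ring with a brown cardboard core, hole through it 25 mm, outside diameter 50 mm, tape width (height as it lies) 16 mm, about 30 g; lies flat and loose on the table, z along its axis. Its hub is hub_thin_short.
- roll_small_wide_mid (a point): Centre (on the axis, half-way up) of the wide roll of off-white double-sided tape with the small core opening: a ring with a brown cardboard core, hole through it 25 mm, outside diameter 50 mm, tape width (height as it lies) 36 mm, about 65 g; lies flat and loose on the table, z along its axis. Its hub is hub_thin_tall.
- roll_large_narrow_mid (a point): Centre (on the axis, half-way up) of the narrow roll of off-white double-sided tape with the large core opening: a ring with a brown cardboard core, hole through it 38 mm, outside diameter 54 mm, tape width (height as it lies) 16 mm, about 25 g; lies flat and loose on the table, z along its axis. Its hub is hub_thick_short.
- roll_large_wide_mid (a point): Centre (on the axis, half-way up) of the wide roll of off-white double-sided tape with the large core opening: a ring with a brown cardboard core, hole through it 38 mm, outside diameter 54 mm, tape width (height as it lies) 36 mm, about 50 g; lies flat and loose on the table, z along its axis. Its hub is hub_thick_tall.
- hub_thin_short: Reel hub with the thin and short black drum, axis upright, held fast to the table by its magnetic foot. Origin: centre of its underside, on the table; z up along the axis. Black foot 52 mm across; aluminium flange 62 mm across whose top, the seat for the roll, is 10 mm above the table; drum 19 mm across and straight for 16 mm above the flange, then a 12 mm cone narrowing to 8 mm; highest point 38 mm above the table. A seated roll's centre is 18 mm above the hub's origin.
- hub_thin_tall: Reel hub with the thin and tall black drum, axis upright, held fast to the table by its magnetic foot. Origin: centre of its underside, on the table; z up along the axis. Black foot 52 mm across; aluminium flange 62 mm across whose top, the seat for the roll, is 10 mm above the table; drum 19 mm across and straight for 36 mm above the flange, then a 12 mm cone narrowing to 8 mm; highest point 58 mm above the table. A seated roll's centre is 28 mm above the hub's origin.
- hub_thick_short: Reel hub with the thick and short black drum, axis upright, held fast to the table by its magnetic foot. Origin: centre of its underside, on the table; z up along the axis. Black foot 52 mm across; aluminium flange 62 mm across whose top, the seat for the roll, is 10 mm above the table; drum 32 mm across and straight for 16 mm above the flange, then a 12 mm cone narrowing to 16 mm; highest point 38 mm above the table. A seated roll's centre is 18 mm above the hub's origin.
- hub_thick_tall: Reel hub with the thick and tall black drum, axis upright, held fast to the table by its magnetic foot. Origin: centre of its underside, on the table; z up along the axis. Black foot 52 mm across; aluminium flange 62 mm across whose top, the seat for the roll, is 10 mm above the table; drum 32 mm across and straight for 36 mm above the flange, then a 12 mm cone narrowing to 16 mm; highest point 58 mm above the table. A seated roll's centre is 28 mm above the hub's origin.
- clear_tape: Small roll of clear (amber-looking) tape with a white core, 54 mm across and 18 mm high, lying loose and flat beside the other rolls; not for these hubs, stays where it is. Origin: centre of its underside.
- empty_core: Empty brown cardboard core without tape, 42 mm across and 24 mm high, standing loose near the hubs; stays where it is. Origin: centre of its underside.
Mind the look-alikes: they are no part of the job. Leave any yellow look-alike of the hub_thick_tall alone.

How it is judged:
At the end, for the whole second after the job is handed in: Each of the four double-sided rolls sits on its own hub: axis within 8 mm of the hub's axis, lying flat within 0.12 rad, its centre within 4 mm of the height it has when resting on the flange; all four at rest, and the roll of clear tape and the empty core within 15 mm of where they started (horizontal distance between roll_small_narrow_mid and hub_thin_short below 0.008 m and z of roll_small_narrow_mid in the frame of hub_thin_short between 0.014 and 0.022 m and angle between the z axis of roll_small_narrow_mid and the z axis of hub_thin_short, either way round below 0.12 rad and linear speed of each of roll_small_narrow, roll_small_wide, roll_large_narrow, roll_large_wide below 0.02 m/s and horizontal distance between roll_small_wide_mid and hub_thin_tall below 0.008 m and z of roll_small_wide_mid in the frame of hub_thin_tall between 0.024 and 0.032 m and angle between the z axis of roll_small_wide_mid and the z axis of hub_thin_tall, either way round below 0.12 rad and horizontal distance between roll_large_narrow_mid and hub_thick_short below 0.008 m and z of roll_large_narrow_mid in the frame of hub_thick_short between 0.014 and 0.022 m and angle between the z axis of roll_large_narrow_mid and the z axis of hub_thick_short, either way round below 0.12 rad and horizontal distance between roll_large_wide_mid and hub_thick_tall below 0.008 m and z of roll_large_wide_mid in the frame of hub_thick_tall between 0.024 and 0.032 m and angle between the z axis of roll_large_wide_mid and the z axis of hub_thick_tall, either way round below 0.12 rad and distance of each of clear_tape, empty_core from where it was at the start of the episode below 0.015 m); the robot touches nothing.
It fails at once if the roll of clear tape is moved more than 15 mm (distance of clear_tape from where it was at the start of the episode above 0.015 m).
It fails at once if the empty core is moved more than 15 mm (distance of empty_core from where it was at the start of the episode above 0.015 m).
It also fails if it takes over 86 s, if anything falls off the work surface, if the arm or the gripper's body presses on something with over 40 N, if the wrist force passes 120 N, or if a joint passes its speed limit or range.

## Working session

There is one attempt and no reset: what is moved stays moved. The work goes in short steps, each a Python script; the robot and the scene stay as the last script left them, time stands still between calls to the robot, and variables do not carry over. Pictures are saved under pics/ and viewed, and the job is handed in when it is done.

```bash
mkdir -p pics; ls
cat > h.py <<'E'
import numpy as np, cv2
from workcell import manip, hand, eyes, monitor
def world(s,u,v,z=None):
    # pixel -> world with depth
    z=z if z is not None else s["z_map"][int(v),int(u)]
    c=np.array([(u-s["cx"])/s["fx"]*z,(v-s["cy"])/s["fy"]*z,z])
    return s["R"].T@(c-s["t"])
def cloud(s):
    v,u=np.mgrid[0:480,0:640]; z=s["z_map"]
    c=np.stack([(u-s["cx"])/s["fx"]*z,(v-s["cy"])/s["fy"]*z,z],-1)
    return (c-s["t"])@s["R"]
E
python3 - <<'E'
from h import *
import pickle
for n in ("top","side"):
    s=eyes.snapshot(n); pickle.dump(s,open(n+"0.pkl","wb"))
    cv2.imwrite(f"pics/{n}0.png",s["frame"][:,:,::-1])
    print(n,-s["R"].T@s["t"],s["R"][2],s["fx"],(s["z_map"]>0).mean())
print(monitor.current_time_s(),monitor.current_tcp_rot(),monitor.current_ee_pos(),monitor.current_opening())
E
```

```text
pics
top [ 0.42872911 -0.03020282  1.4225452 ] [ 5.14971777e-02 -2.44495779e-04 -9.98673110e-01] 589.3644282565191 0.9960481770833334
side [ 0.28859431 -0.70557767  0.58867818] [ 0.23082477  0.77152912 -0.59284293] 463.0102456359089 0.9961588541666667
0.1 [-1.74586036  1.56905229 -2.07768501] [0.21152956 0.61421205 0.30166405] 0.09404884856306285
```

View pics/top0.png

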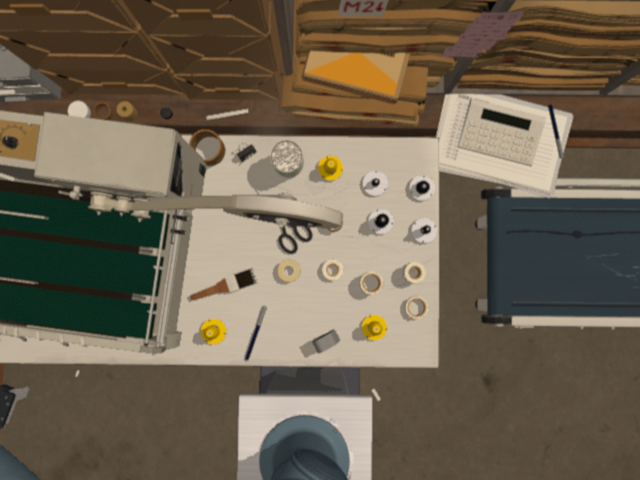

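View pics/side0.png

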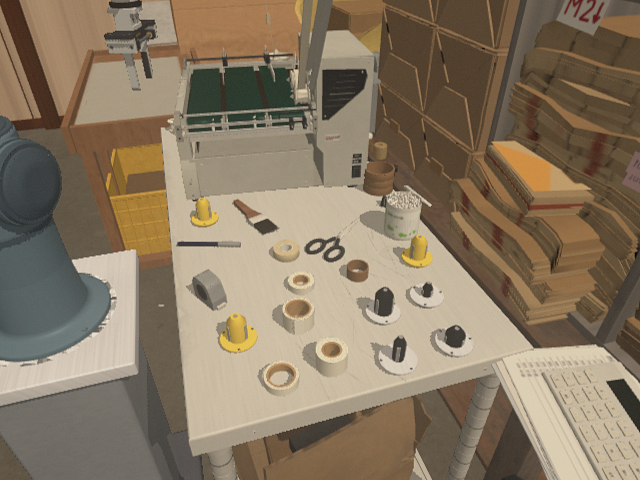

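The top view shows the right-hand group: white hubs around (374,183), (421,187), (380,221) and (424,231), and rolls around (332,270), (371,283), (414,272) and (417,307). Clear tape is at (289,270). An overhead lamp arm reaches to (340,215). Next I'll enlarge both views and check heights.

Run:
```python
from h import *
import pickle
t=pickle.load(open("top0.pkl","rb")); s=pickle.load(open("side0.pkl","rb"))
cv2.imwrite("pics/top0c.png",cv2.resize(t["frame"][140:345,255:455,::-1],None,fx=3.9,fy=2.9*1.0,interpolation=cv2.INTER_CUBIC) if 0 else cv2.resize(t["frame"][145:345,250:450,::-1],(600,600),interpolation=cv2.INTER_CUBIC))
cv2.imwrite("pics/side0c.png",cv2.resize(s["frame"][210:410,240:490,::-1],(750,600),interpolation=cv2.INTER_CUBIC))
P=cloud(t); z=P[...,2]
d=np.clip(z/0.5,0,1)*255
cv2.imwrite("pics/topz.png",cv2.applyColorMap(d.astype(np.uint8),cv2.COLORMAP_JET))
for (u,v) in [(340,215),(300,210),(240,205),(180,205),(110,205),(287,155),(120,150),(332,165),(500,130),(560,250),(350,75),(330,105),(206,146),(350,350),(300,380)]:
    print((u,v),P[v,u].round(3))
```

```text
(340, 215) [ 0.521 -0.059  0.589]
(300, 210) [ 0.521 -0.004  0.643]
(240, 205) [0.528 0.078 0.628]
(180, 205) [0.548 0.198 0.464]
(110, 205) [0.573 0.39  0.249]
(287, 155) [0.714 0.047 0.078]
(120, 150) [0.668 0.347 0.326]
(332, 165) [ 0.696 -0.057  0.06 ]
(500, 130) [ 0.795 -0.465  0.012]
(560, 250) [ 0.511 -0.643 -0.076]
(350, 75) [ 0.856 -0.09   0.212]
(330, 105) [ 0.824 -0.051  0.104]
(206, 146) [ 0.752  0.25  -0.007]
(350, 350) [ 0.261 -0.106  0.002]
(300, 380) [ 0.108  0.027 -0.474]
```

View pics/top0c.png

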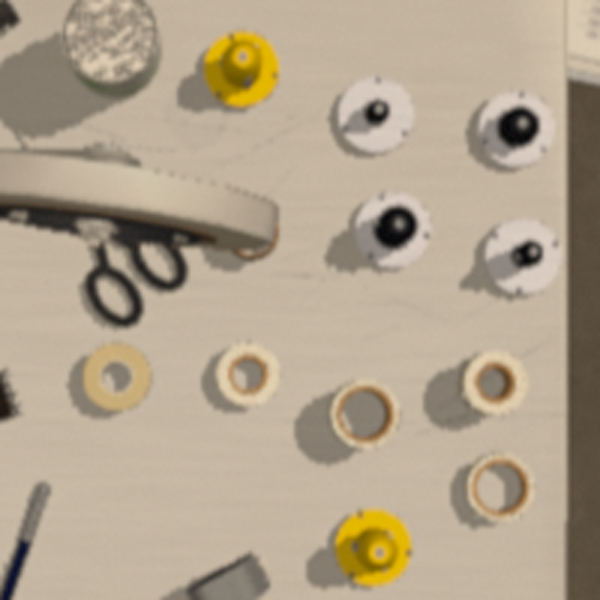

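View pics/side0c.png

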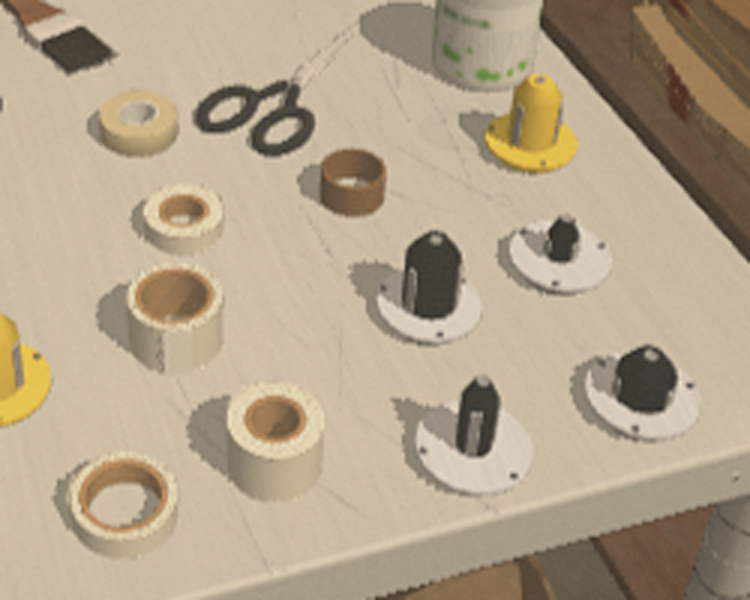

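View pics/topz.png

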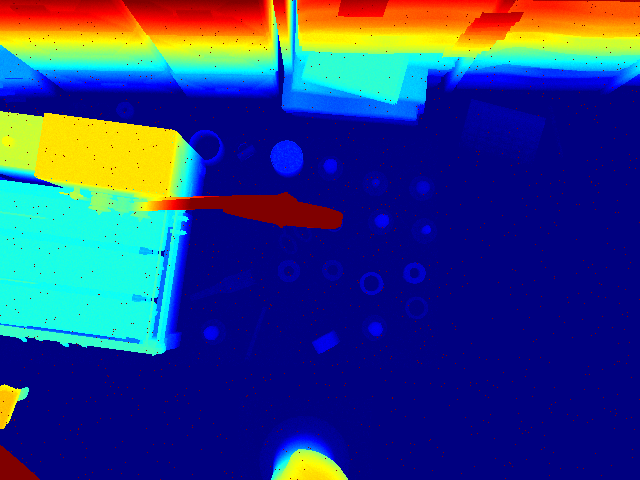

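Everything needed is identified. The lamp arm (z≈0.5–0.65, with its tip near (0.52,−0.06)) overhangs the work, so before moving I'll learn the arm's geometry from IK queries. I'll also fit the object positions now.

Run:
```python
from h import *
import pickle
rows=[];
for p in [(.43,-.06,.3),(.43,-.06,.15),(.43,-.27,.3),(.64,-.27,.2),(.64,-.15,.2),(.36,.1,.4),(.6,.2,.4)]:
  for yaw in (0,1.57):
    from scipy.spatial.transform import Rotation as Ro
    q=manip.inverse_kinematics(p,[0,np.pi/2,yaw])
    print(p,yaw,None if q is None else np.round(q,3))
# clouds
t=pickle.load(open("top0.pkl","rb")); s=pickle.load(open("side0.pkl","rb"))
for n,c in(("top",t),("side",s)):
    P=cloud(c); v=c["z_map"]>0
    a=(P[...,2]>.3)&v&(P[...,0]<.72)&(P[...,0]>.4)&(P[...,1]<.25)&(P[...,1]>-.4)
    Q=P[a]; 
    for y0 in np.arange(-.08,.25,.04):
        k=Q[(Q[:,1]>=y0)&(Q[:,1]<y0+.04)]
        if len(k): print(n,round(y0,2),len(k),k.min(0).round(3),k.max(0).round(3))
    b=(abs(P[...,2])<.01)&v&(P[...,0]<.7)&(P[...,0]>.3)&(P[...,1]<0)&(P[...,1]>-.3); print("table z",n,np.median(P[b][:,2]))
# printer
P=cloud(t);a=(P[...,2]>.1)&(P[...,1]>.1)&(P[...,1]<.7)&(P[...,0]<.7);Q=P[a]
for y0 in np.arange(.1,.7,.06):
    k=Q[(Q[:,1]>=y0)&(Q[:,1]<y0+.06)]
    if len(k): print("pr",round(y0,2),len(k),k.min(0).round(3),k.max(0).round(3))
```

```text
(0.43, -0.06, 0.3) 0 [-0.401 -0.289  2.088  0.     1.343 -1.972]
(0.43, -0.06, 0.3) 1.57 [-0.401 -0.289  2.088  0.     1.343  2.741]
(0.43, -0.06, 0.15) 0 [-0.401 -0.063  2.197  0.     1.008 -1.972]
(0.43, -0.06, 0.15) 1.57 [-0.401 -0.063  2.197 -0.     1.008  2.741]
(0.43, -0.27, 0.3) 0 [-0.784 -0.091  1.919  0.     1.314 -2.355]
(0.43, -0.27, 0.3) 1.57 [-0.784 -0.091  1.919 -0.     1.314  2.358]
(0.64, -0.27, 0.2) 0 [-0.562  0.444  1.501  0.     1.196 -2.133]
(0.64, -0.27, 0.2) 1.57 [-0.562  0.444  1.501  0.     1.196  2.58 ]
(0.64, -0.15, 0.2) 0 [-0.402  0.365  1.607  0.     1.17  -1.973]
(0.64, -0.15, 0.2) 1.57 [-0.402  0.365  1.607  0.     1.17   2.74 ]
(0.36, 0.1, 0.4) 0 [-0.035 -0.535  2.081  0.     1.596 -1.606]
(0.36, 0.1, 0.4) 1.57 None
(0.6, 0.2, 0.4) 0 [ 0.143  0.143  1.499 -0.     1.5   -1.428]
(0.6, 0.2, 0.4) 1.57 None
top -0.08 272 [ 0.506 -0.063  0.511] [ 0.527 -0.04   0.62 ]
top -0.04 662 [ 0.508 -0.04   0.479] [ 0.532 -0.     0.647]
top 0.0 888 [0.505 0.    0.51 ] [0.556 0.04  0.651]
top 0.04 706 [0.515 0.04  0.497] [0.557 0.08  0.65 ]
top 0.08 437 [0.522 0.08  0.49
[... 391 characters left out ...]
[0.549 0.16  0.327] [0.574 0.2   0.445]
side 0.2 454 [0.546 0.2   0.3  ] [0.699 0.24  0.445]
side 0.24 488 [0.552 0.24  0.3  ] [0.71  0.25  0.392]
table z side -0.0010981106318640643
pr 0.1 401 [0.526 0.1   0.444] [0.566 0.16  0.611]
pr 0.16 320 [0.537 0.16  0.377] [0.573 0.22  0.522]
pr 0.22 3154 [0.422 0.221 0.1  ] [0.7   0.28  0.431]
pr 0.28 6585 [0.271 0.28  0.1  ] [0.7   0.34  0.345]
pr 0.34 6599 [0.132 0.34  0.114] [0.7  0.4  0.58]
pr 0.4 6713 [0.143 0.4   0.1  ] [0.7   0.46  0.584]
pr 0.46 5529 [0.283 0.46  0.1  ] [0.7   0.52  0.335]
pr 0.52 6189 [0.152 0.52  0.1  ] [0.7   0.58  0.351]
pr 0.58 4283 [0.293 0.58  0.1  ] [0.7   0.64  0.306]
pr 0.64 94 [0.32 0.64 0.1 ] [0.66  0.691 0.195]
```

```bash
cat > meas.py <<'E'
from h import *
from scipy.optimize import least_squares
def circ(Q,r):
    # robust: fixed-radius disc boundary via hull points
    h=cv2.convexHull(Q[:,:2].astype(np.float32))[:,0]
    f=lambda p: np.hypot(h[:,0]-p[0],h[:,1]-p[1])-p[2]
    o=least_squares(f,[*h.mean(0),r],loss="soft_l1",f_scale=.001)
    return o.x
APP={'sn':(332.3,269.7),'lw':(371.3,283),'sw':(414.7,272.3),'ln':(416.7,307.3),'clear':(289,270.7),
'H_ts':(375,183.7),'H_ks':(421.7,188.3),'H_kt':(381,221.7),'H_tt':(424,230.7)}
H={'sn':.016,'lw':.036,'sw':.036,'ln':.016,'clear':.018,'H_ts':.01,'H_ks':.01,'H_kt':.01,'H_tt':.01}
RR={'sn':.025,'lw':.027,'sw':.025,'ln':.027,'clear':.027}
E
python3 - <<'E'
from meas import *
import pickle
t=pickle.load(open("top0.pkl","rb")); s=pickle.load(open("side0.pkl","rb"))
for k,(u,v) in APP.items():
    h=H[k]
    c0=world(t,u,v,(1.42-h)/1.0)[:2]
    for n,c in (("top",t),("side",s)):
        P=cloud(c).reshape(-1,3)
        m=(np.hypot(P[:,0]-c0[0],P[:,1]-c0[1])<.042)&(P[:,2]>.005)&(P[:,2]<.08)
        Q=P[m]; hh=np.histogram(Q[:,2],np.arange(.004,.068,.004))[0]
        B=Q[abs(Q[:,2]-h)<.003]
        x=circ(B,RR.get(k,.031)) if len(B)>10 else None
        print(k,n,c0.round(3),len(B),np.median(B[:,2]).round(4),None if x is None else x.round(4),B[:,:2].mean(0).round(4),hh, Q[:,2].max().round(3))
P=cloud(s)
for y in range(262,282,4): print([P[y,x].round(3).tolist() for x in (347,352,357,362,367)])
# arm fit
A=[];b=[]
R=[]
for p in [(.43,-.06,.3),(.43,-.06,.15),(.43,-.27,.3),(.64,-.27,.2),(.64,-.15,.2),(.36,.1,.4),(.6,.2,.4)]:
    q=manip.inverse_kinematics(p,[0,np.pi/2,0])
    r=np.sqrt(p[0]**2+p[1]**2-.1126**2)
    A.append([np.sin(q[1]),np.sin(q[1]+q[2]),np.cos(q[1]+q[2]),1,0]);b.append(r)
    A.append([np.cos(q[1]),np.cos(q[1]+q[2]),-np.sin(q[1]+q[2]),0,1]);b.append(p[2])
o=np.linalg.lstsq(np.array(A),np.array(b),rcond=None);print(o[0].round(4),o[1])
E
```

```text
sn top [ 0.452 -0.061] 164 0.0156 [ 0.4524 -0.0612  0.0245] [ 0.4507 -0.0612] [ 21  53 111  81  13   1   0   0   0   0   0   0   0   0   0] 0.025
sn side [ 0.452 -0.061] 282 0.0146 [ 0.455  -0.064   0.0252] [ 0.4549 -0.0649] [ 47  59 278  28   0   0   0   0   0   0   0   0   0   0   0] 0.017
lw top [ 0.422 -0.153] 158 0.0356 [ 0.422  -0.1525  0.0265] [ 0.4228 -0.1522] [ 21   8   7   5   1   3  32 114  76   8   0   0   0   0   0] 0.043
lw side [ 0.422 -0.153] 307 0.0347 [ 0.4244 -0.1559  0.0269] [ 0.4241 -0.1571] [ 53  85  80  79  90  80 102 313  27   0   0   0   0   0   0] 0.038
sw top [ 0.448 -0.255] 177 0.0356 [ 0.4475 -0.2541  0.0246] [ 0.448  -0.2554] [ 28  10   7   8   9   8  44 130  90  17   0   0   0   0   0] 0.043
sw side [ 0.448 -0.255] 508 0.0348 [ 0.4502 -0.2571  0.0253] [ 0.45   -0.2581] [ 43  63  69  85  77  81  87 467  66   0   0   0   0   0   0] 0.038
ln top [ 0.365 -0.263] 142 0.0156 [ 0.3646 -0.2617  0.0263] [ 0.3657 -0.2606] [24 34 90 79 14  0  0  0  0  0  0  0  0  0  0] 0.022
ln side [ 0.365 -0.263] 446 0.0147 [ 0.3669 -0.265   0.0273] [ 0.3672 -0.2658] [ 71  98 44
[... 1480 characters left out ...]
 22  26  26  25  24  32  38  23  21   0] 0.06
[[0.565, -0.02, -0.002], [0.564, -0.047, 0.02], [0.575, -0.048, 0.017], [0.583, -0.053, 0.019], [0.603, -0.034, 0.0]]
[[0.55, -0.059, 0.022], [0.564, -0.049, 0.011], [0.575, -0.049, 0.008], [0.583, -0.055, 0.011], [0.587, -0.07, 0.022]]
[[0.548, -0.065, 0.017], [0.565, -0.048, -0.001], [0.574, -0.052, 0.0], [0.584, -0.055, 0.001], [0.582, -0.081, 0.021]]
[[0.548, -0.065, 0.007], [0.552, -0.079, 0.018], [0.56, -0.085, 0.02], [0.569, -0.088, 0.02], [0.582, -0.083, 0.013]]
[[0.548, -0.065, -0.003], [0.553, -0.079, 0.007], [0.56, -0.086, 0.011], [0.57, -0.089, 0.011], [0.584, -0.079, -0.001]]
[ 0.4198  0.5688  0.0662 -0.      0.0907] [4.37069031e-31]
```

Top and side fits agree except for a constant shift of about 3 mm. It is the same for rolls and hubs, so relative positions are good and I'll use the mean. Next I'll retract, swing over at small radius well short of the lamp, and look at how the arm's links sit.

Run:
```python
from h import *
# retract at same bearing, then swing
D=lambda r,z,q1: (np.cos(q1)*r-np.sin(q1)*.1126, np.sin(q1)*r+np.cos(q1)*.1126, z)
print(D(.64,.3,1.065))
def q(r,z,q1):
    p=D(r,z,q1); yaw=-2.356
    return manip.inverse_kinematics(p,[0,np.pi/2,yaw])
a=q(.40,.42,1.065);b=q(.40,.42,-.4);print(a,b)
a=list(manip.inverse_kinematics(D(.40,.42,1.065),[0,np.pi/2,1.065+.174-1.571])); print(a)
print(monitor.current_time_s())
manip.set_joints(a)
print(monitor.current_time_s(),monitor.current_ee_pos())
b=list(b); b[5]=.385 if abs(b[5])>1.5 else b[5]
b=a[:]; b[0]=-.5; b[5]=-.5+2.356-1.571
manip.set_joints(b)
print(monitor.current_time_s(),monitor.current_ee_pos(),monitor.current_wrist_force())
for n in ("top","side"):
    s=eyes.snapshot(n); cv2.imwrite(f"pics/{n}1.png",s["frame"][:,:,::-1])
    import pickle; pickle.dump(s,open(n+"1.pkl","wb"))
```

```text
(np.float64(0.21158146220058005), np.float64(0.6144200882564507), 0.3)
[ 1.065      -0.41703729  1.96726116  0.          1.59136878  1.85020367] [-4.00000000e-01 -4.17037293e-01  1.96726116e+00 -4.44089210e-16
  1.59136878e+00  3.85203673e-01]
[np.float64(1.0649999999999995), np.float64(-0.41703729300130776), np.float64(1.9672611633651655), np.float64(-4.440892098500626e-16), np.float64(1.591368783225935), np.float64(-0.17379632679489632)]
0.1
1.1417 [0.09555608 0.40477527 0.4196828 ]
3.2417 [ 0.40515881 -0.09238727  0.42000654] [ 0.26674957 -0.85348569 -0.30760103]
```

View pics/top1.png

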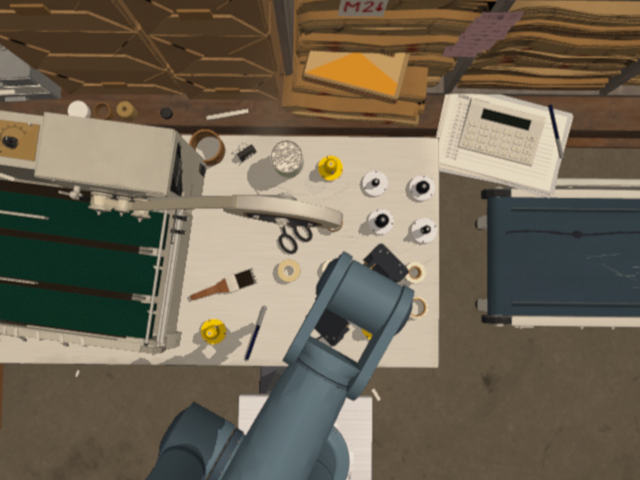

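View pics/side1.png

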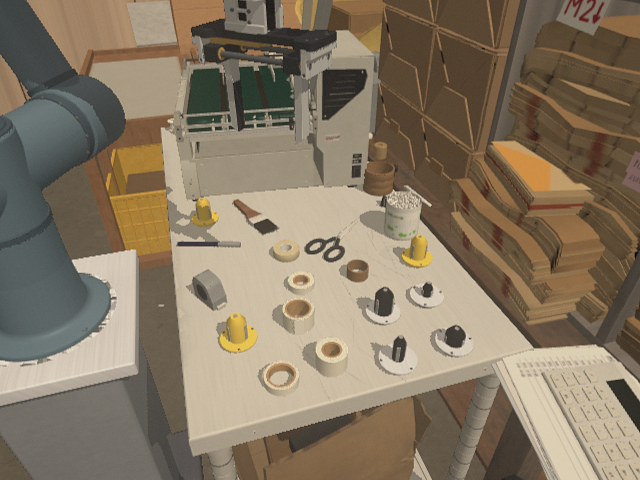

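The arm's forearm and broad wrist yoke run in line with the tool, over (345,310). I need to check the yoke against the lamp tip for each target.

Run:
```python
from h import *
import pickle
t=pickle.load(open("top1.pkl","rb")); P=cloud(t).reshape(-1,3)
q1=-.5;u=np.array([np.cos(q1),np.sin(q1)]);n=np.array([-u[1],u[0]])
t0=pickle.load(open("top0.pkl","rb")); P0=cloud(t0).reshape(-1,3)
m=(t["z_map"].ravel()>0)&(t0["z_map"].ravel()>0)&(P[:,2]-P0[:,2]>.1)&(P[:,2]>.2)
Q=P[m]; a=Q[:,:2]@u; l=Q[:,:2]@n-.1126
print("TCP a=.40 z=.42")
for a0 in np.arange(0,.6,.04):
    k=(a>=a0)&(a<a0+.04)&(abs(l)<.2)
    if k.sum()>5: print(round(a0,2),k.sum(),"lat",np.percentile(l[k],[1,99]).round(3),"z",np.percentile(Q[k,2],[1,50,99]).round(3))
# lateral profile near tool axis
for l0 in np.arange(-.16,.17,.02):
    k=(l>=l0)&(l<l0+.02)&(a>.1)&(a<.6)
    if k.sum()>5: print("lat",round(l0,2),"a",np.percentile(a[k],[1,99]).round(3),"z",np.percentile(Q[k,2],[1,99]).round(3))
# lamp
L=(P0[:,2]>.3)&(P0[:,0]<.6)&(P0[:,0]>.49)&(P0[:,1]<.26)&(P0[:,1]>-.08);L=P0[L]
print(len(L)); pickle.dump(L,open("lamp.pkl","wb"))
for k,p in {'sn':(.4537,-.0626),'lw':(.4232,-.1542),'sw':(.4489,-.2556),'ln':(.3658,-.2634),'ts':(.6638,-.164),'ks':(.6535,-.2767),'kt':(.571,-.1785),'tt':(.5504,-.2823)}.items():
    q1=np.arctan2(p[1],p[0])-np.arcsin(.1126/np.hypot(*p))
    u=np.array([np.cos(q1),np.sin(q1)]);n=np.array([-u[1],u[0]])
    d=L[:,:2]-p; A=d@u; La=d@n
    j=La<.14
    print(k,round(q1,3),"lamp lat min",La.min().round(3),"at a",A[La.argmin()].round(3),"z",L[La.argmin(),2].round(3), "pts lat<.14: a",(A[j].min().round(3),A[j].max().round(3)) if j.any() else None)
```

```text
TCP a=.40 z=.42
0.0 1944 lat [0.047 0.176] z [0.296 0.335 0.372]
0.04 1468 lat [0.047 0.168] z [0.262 0.306 0.327]
0.08 130 lat [0.034 0.051] z [0.627 0.644 0.659]
0.12 1459 lat [-0.043  0.051] z [0.623 0.66  0.669]
0.16 2418 lat [-0.046  0.05 ] z [0.619 0.656 0.665]
0.2 2302 lat [-0.045  0.048] z [0.612 0.649 0.659]
0.24 2244 lat [-0.05   0.053] z [0.609 0.642 0.652]
0.28 2745 lat [-0.054  0.057] z [0.461 0.637 0.645]
0.32 1611 lat [-0.054  0.057] z [0.443 0.61  0.644]
0.36 2714 lat [-0.061  0.065] z [0.606 0.639 0.647]
0.4 2539 lat [-0.06   0.064] z [0.607 0.636 0.646]
0.44 869 lat [-0.052  0.043] z [0.435 0.462 0.612]
0.48 125 lat [-0.03   0.012] z [0.445 0.462 0.465]
lat -0.08 a [0.377 0.421] z [0.613 0.631]
lat -0.06 a [0.159 0.473] z [0.46  0.646]
lat -0.04 a [0.155 0.478] z [0.459 0.659]
lat -0.02 a [0.148 0.483] z [0.443 0.667]
lat -0.0 a [0.136 0.483] z [0.443 0.668]
lat 0.02 a [0.122 0.434] z [0.46  0.664]
lat 0.04 a [0.109 0.438] z [0.601 0.65 ]
lat 0.06 a [0.373 0.426] z [0.609 0.633]
3739
sn -0.386 lamp lat min 0.023 at a 0.047 z 0.575 pts lat<.14: a (np.float64(0.013), np.float64(0.065))
lw -0.602 lamp lat min 0.125 at a 0.015 z 0.575 pts lat<.14: a (np.float64(0.007), np.float64(0.031))
sw -0.737 lamp lat min 0.184 at a -0.089 z 0.575 pts lat<.14: a None
ln -0.877 lamp lat min 0.238 at a -0.067 z 0.575 pts lat<.14: a None
ts -0.408 lamp lat min 0.033 at a -0.186 z 0.575 pts lat<.14: a (np.float64(-0.222), np.float64(-0.168))
ks -0.56 lamp lat min 0.106 at a -0.24 z 0.575 pts lat<.14: a (np.float64(-0.259), np.float64(-0.223))
kt -0.492 lamp lat min 0.074 at a -0.113 z 0.575 pts lat<.14: a (np.float64(-0.142), np.float64(-0.096))
tt -0.657 lamp lat min 0.149 at a -0.171 z 0.575 pts lat<.14: a None
```

Run:
```python
from h import *
import pickle
t=pickle.load(open("top1.pkl","rb")); P=cloud(t)
for u in (334,336,338,340,342):
    print(u,[tuple(P[v,u].round(3)) for v in range(206,234,2)])
s=pickle.load(open("side1.pkl","rb")); 
im=cv2.resize(t["frame"][190:245,220:350,::-1],(780,330),interpolation=cv2.INTER_CUBIC); cv2.imwrite("pics/lamp.png",im)
cv2.imwrite("pics/lamps.png",cv2.resize(s["frame"][0:110,180:380,::-1],(800,440),interpolation=cv2.INTER_CUBIC))
```

```text
334 [(np.float64(0.608), np.float64(-0.064), np.float64(-0.003)), (np.float64(0.602), np.float64(-0.064), np.float64(0.004)), (np.float64(0.526), np.float64(-0.05), np.float64(0.606)), (np.float64(0.523), np.float64(-0.05), np.float64(0.603)), (np.float64(0.52), np.float64(-0.05), np.float64(0.603)), (np.float64(0.517), np.float64(-0.05), np.float64(0.605)), (np.float64(0.514), np.float64(-0.05), np.float64(0.607)), (np.float64(0.512), np.float64(-0.05), np.float64(0.603)), (np.float64(0.509), np.float64(-0.05), np.float64(0.602)), (np.float64(0.508), np.float64(-0.051), np.float64(0.588)), (np.float64(0.507), np.float64(-0.051), np.float64(0.561)), (np.float64(0.507), np.float64(-0.052), np.float64(0.529)), (np.float64(0.547), np.float64(-0.064), np.float64(0.023)), (np.float64(0.544), np.float64(-0.065), np.float64(-0.005))]
336 [(np.float64(0.608), np.float64(-0.069), np.float64(-0.003)), (np.float64(0.602), np.float64(-0.069), np.float64(0.0)), (np.float64(0.598), np.float64(-0.069), np.float64(-0.001)), (np.float64(0.523), np.float64(-0.053), np.float64(0.603)), (np.float64(0.52
[... 2418 characters left out ...]
.float64(-0.084), np.float64(-0.0)), (np.float64(0.593), np.float64(-0.084), np.float64(-0.002)), (np.float64(0.524), np.float64(-0.062), np.float64(0.569)), (np.float64(0.521), np.float64(-0.063), np.float64(0.568)), (np.float64(0.519), np.float64(-0.063), np.float64(0.566)), (np.float64(0.571), np.float64(-0.083), np.float64(0.019)), (np.float64(0.566), np.float64(-0.083), np.float64(0.025)), (np.float64(0.561), np.float64(-0.083), np.float64(0.023)), (np.float64(0.559), np.float64(-0.084), np.float64(-0.005)), (np.float64(0.553), np.float64(-0.084), np.float64(0.005)), (np.float64(0.549), np.float64(-0.084), np.float64(-0.002)), (np.float64(0.545), np.float64(-0.085), np.float64(-0.004))]
```

View pics/lamp.png

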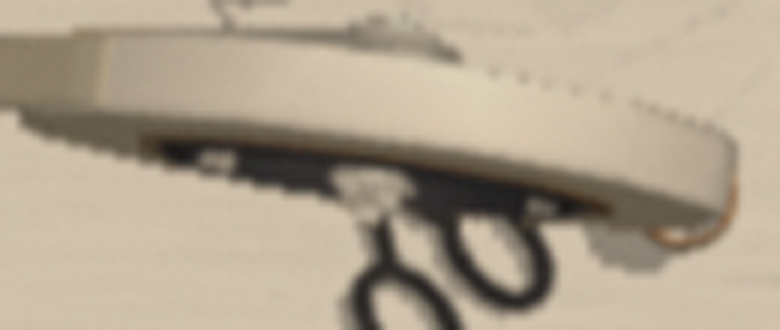

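View pics/lamps.png

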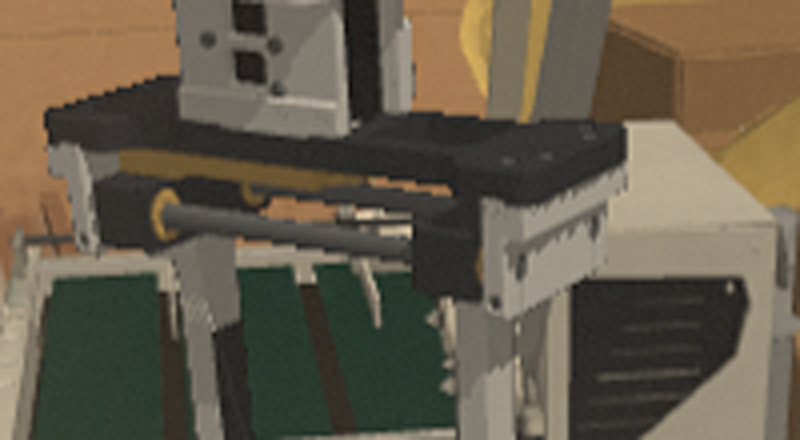

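The lamp underside near the tip is at z≥0.51. Carrying with TCP z≤0.175 keeps the wrist and forearm below it, and yaw −135° keeps the fingers clear of every neighbour. First: large narrow roll to the thick short hub.

```bash
cat > pp.py <<'E'
from h import *
import pickle
ROLL={'sn':(.4537,-.0626),'lw':(.4232,-.1542),'sw':(.4489,-.2556),'ln':(.3658,-.2634)}
HUB={'sn':(.6638,-.164),'ln':(.6535,-.2767),'lw':(.571,-.1785),'sw':(.5504,-.2823)}
O=[0,np.pi/2,-2.356]
def log(m): print(m,round(monitor.current_time_s(),2),monitor.current_ee_pos().round(4),"F",np.round(monitor.current_wrist_force(),1),"open",round(monitor.current_opening(),4))
def pick(k,zc):
    x,y=ROLL[k]; zg=.101 if k[1]=='n' else .109
    manip.move_pose([x,y,zc],O); log("above")
    manip.servo_line([x,y,zg]); log("at")
    hand.close(15); log("closed")
    manip.servo_line([x,y,zc]); log("lifted")
def place(k,zc,off=(0,0)):
    x,y=HUB[k][0]+off[0],HUB[k][1]+off[1]; zg=.112 if k[1]=='n' else .120
    manip.servo_line([x,y,zc],feed=.2); log("over")
    manip.servo_line([x,y,zg],feed=.08); log("down")
def snap(tag):
    for n in ("top","side"):
        s=eyes.snapshot(n); pickle.dump(s,open(n+tag+".pkl","wb"))
        f=s["frame"][145:345,250:450] if n=="top" else s["frame"][190:390,240:490]
        cv2.imwrite(f"pics/{n}{tag}.png",cv2.resize(f[:,:,::-1],(600,600) if n=="top" else (750,600),interpolation=cv2.INTER_CUBIC))
E
python3 - <<'E'
from pp import *
print(manip.inverse_kinematics([.3658,-.2634,.17],O), manip.inverse_kinematics([.6535,-.2767,.12],O))
pick('ln',.175); place('ln',.175); snap("2")
E
```

```text
[-8.76537377e-01 -5.83624282e-02  2.14845395e+00 -4.44089210e-16
  1.05150113e+00 -9.13337035e-02] [-5.59864856e-01  5.74007128e-01  1.48060332e+00 -4.44089210e-16
  1.08698221e+00  2.25338817e-01]
above 4.49 [ 0.3666 -0.2636  0.1762] F [0.2 0.5 0.2] open 0.0943
at 5.13 [ 0.3665 -0.2638  0.102 ] F [ 0.  -0.6  0. ] open 0.0939
closed 5.84 [ 0.3658 -0.2635  0.1011] F [-0.4 -0.7  1.5] open 0.0537
lifted 6.48 [ 0.3655 -0.263   0.1743] F [-0.7 -0.8 -0.2] open 0.0535
over 8.07 [ 0.653  -0.2766  0.1747] F [-0.   0.1 -0.2] open 0.0539
down 9.02 [ 0.6536 -0.2768  0.112 ] F [-0.3  1.2 -0.7] open 0.0535
```

View pics/side2.png

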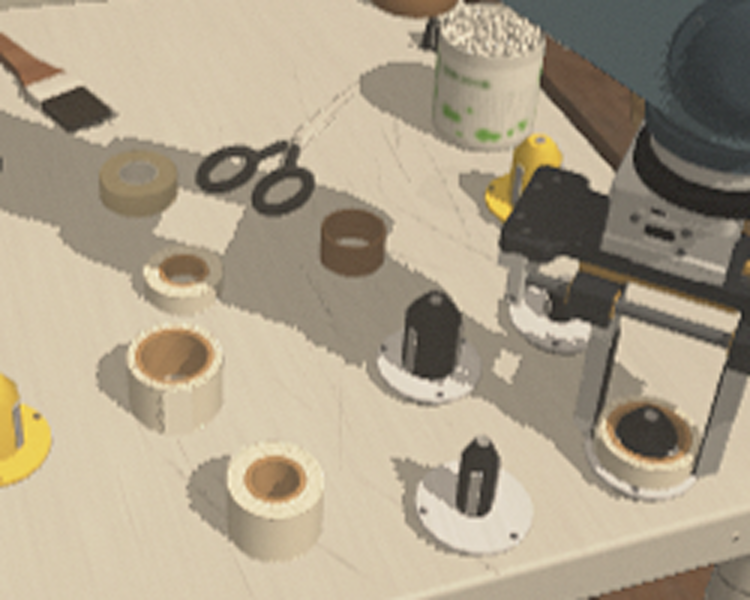

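The narrow large roll, at about (645,440) in the crop, is around the thick short drum and down at the flange. The force is small and nothing else has moved. Release, then small wide roll to the thin tall hub.

```bash
cat >> pp.py <<'E'
def letgo(k,zc):
    hand.release(); log("open")
    x,y,_=monitor.current_ee_pos(); manip.servo_line([x,y,zc]); log("up")
E
python3 - <<'E'
from pp import *
letgo('ln',.175)
pick('sw',.175); place('sw',.175); snap("3")
E
```

```text
open 9.9 [ 0.6535 -0.2767  0.112 ] F [-0.1  0.6  0.2] open 0.0943
up 10.47 [ 0.6533 -0.2766  0.1747] F [ 0.7  0.2 -0.6] open 0.0938
above 11.3 [ 0.4495 -0.256   0.175 ] F [ 0.7 -0.6 -0. ] open 0.0942
at 11.89 [ 0.4497 -0.256   0.1093] F [0.5 0.2 1. ] open 0.0944
closed 12.64 [ 0.4489 -0.2557  0.1091] F [0.  0.6 1.2] open 0.0506
lifted 13.23 [ 0.4486 -0.2553  0.1744] F [-0.3  0.  -1.3] open 0.0504
over 13.91 [ 0.5494 -0.2817  0.1735] F [-0.3  0.1 -0.9] open 0.0501
down 14.75 [ 0.5504 -0.2823  0.1197] F [ 0.1 -0.6  0.3] open 0.0504
```

View pics/side3.png

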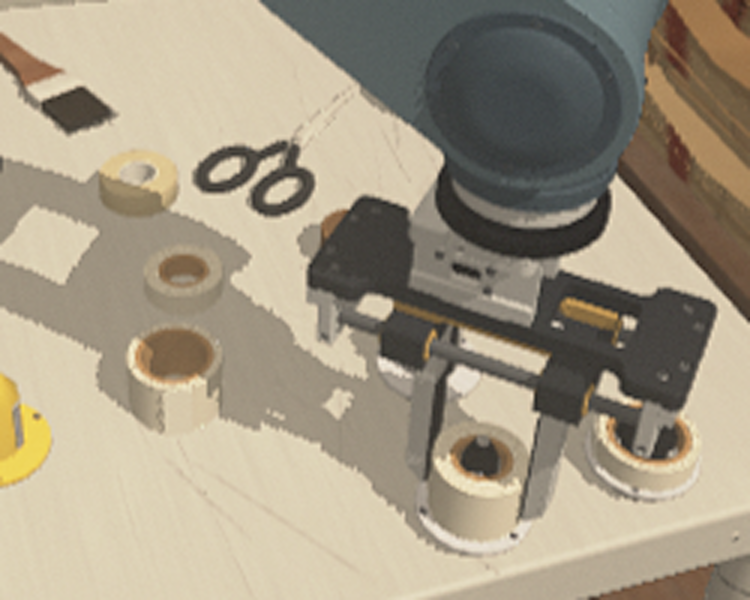

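The small wide roll, at about (480,480), is down on the thin tall hub with the drum tip inside its hole. The large narrow roll is still seated. Next: large wide roll to the thick tall hub.

Run:
```python
from pp import *
letgo('sw',.175)
pick('lw',.175); place('lw',.175); snap("4")
```

```text
open 15.68 [ 0.5504 -0.2823  0.12  ] F [-0.8  0.5 -0.7] open 0.0943
up 16.19 [ 0.5503 -0.2822  0.1749] F [-0.3  0.4 -0. ] open 0.0938
above 16.94 [ 0.4238 -0.1548  0.1751] F [-0.4 -0.6  0.8] open 0.0941
at 17.53 [ 0.424  -0.1549  0.1094] F [ 0.2 -0.6  0.9] open 0.0937
closed 18.24 [ 0.4232 -0.1542  0.1092] F [-0.1  1.5  1.7] open 0.0533
lifted 18.83 [ 0.4228 -0.154   0.1744] F [-0.6  0.5 -0.3] open 0.053
over 19.73 [ 0.57   -0.1781  0.1739] F [-0.7  0.1 -0.7] open 0.0534
down 20.57 [ 0.571  -0.1785  0.1197] F [ 0.2  0.  -0.1] open 0.0529
```

View pics/side4.png

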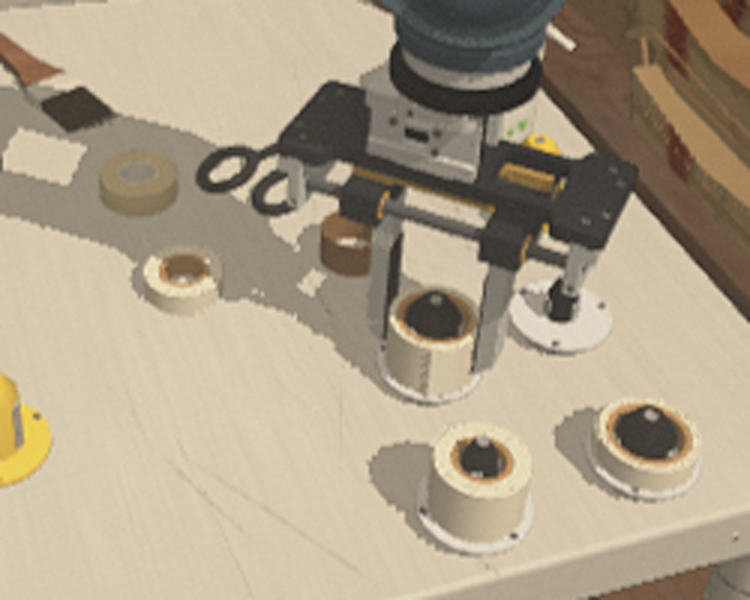

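The large wide roll is down on the thick tall hub at about (432,340), and the core at (347,245) is untouched. Last: small narrow roll to the thin short hub, carried at a lower height under the lamp.

Run:
```python
from pp import *
letgo('lw',.175)
pick('sn',.16); place('sn',.16); snap("5")
```

```text
open 21.46 [ 0.571  -0.1785  0.12  ] F [0.8 0.5 0. ] open 0.094
up 21.98 [ 0.5708 -0.1784  0.1749] F [-0.6  0.6  0.3] open 0.0942
above 22.68 [ 0.4544 -0.0631  0.1602] F [0.3 0.  0.5] open 0.0936
at 23.22 [ 0.4547 -0.0634  0.1014] F [-0.3 -0.8 -0.6] open 0.0936
closed 23.98 [ 0.4537 -0.0626  0.1011] F [-0.7  0.9  1.7] open 0.0495
lifted 24.52 [ 0.4534 -0.0625  0.1596] F [-0.5 -0.5 -0.7] open 0.0497
over 25.83 [ 0.6631 -0.1636  0.1593] F [-0.6 -0.1 -0.7] open 0.0494
down 26.58 [ 0.6636 -0.164   0.1113] F [ 0.6 -0.7 -0.6] open 0.0494
```

View pics/side5.png

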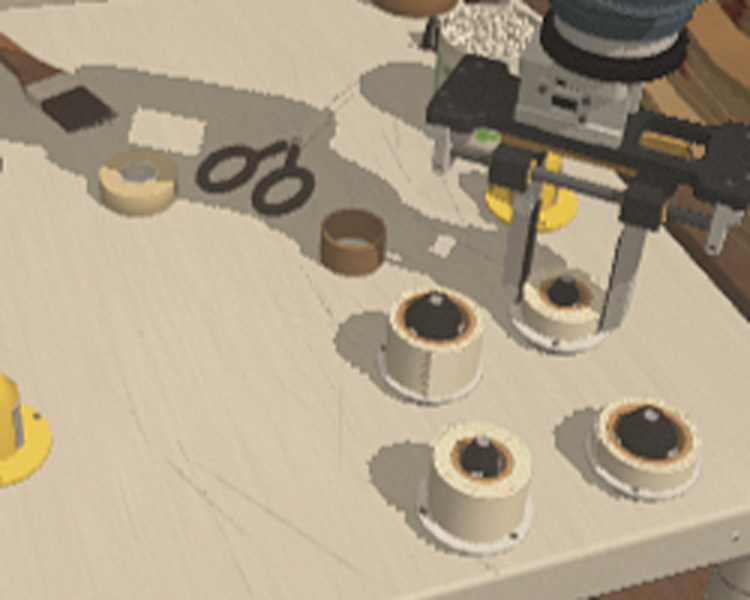

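The last roll is around its thin short drum at (565,305). Now I'll release, back off to clear the views, and measure everything.

Run:
```python
from pp import *
from meas import circ
letgo('sn',.16)
manip.move_pose([.40,-.30,.19],O); log("clear"); manip.hold(.3)
snap("6")
RT={'sn':(.026,.025),'ln':(.026,.027),'lw':(.046,.027),'sw':(.046,.025)}
for n in ("top","side"):
    s=pickle.load(open(n+"6.pkl","rb")); P=cloud(s).reshape(-1,3)
    sh=np.array([.0013,-.0015])*(1 if n=="side" else -1)
    for k,(h,r) in RT.items():
        c=np.array(HUB[k]); d=np.hypot(*(P[:,:2]-c-sh).T)
        B=P[(d<.04)&(d>(.0115 if k[0]=='s' else .018))&(abs(P[:,2]-h)<.004)]
        x=circ(B,r); A=np.c_[B[:,:2]-c,np.ones(len(B))]; pl=np.linalg.lstsq(A,B[:,2],rcond=None)[0]
        print(n,k,len(B),"off mm",((x[:2]-c-sh)*1e3).round(1),"r",x[2].round(4),"ztop",np.median(B[:,2]).round(4),"tilt",np.hypot(*pl[:2]).round(3))
    for k,c,h in(("clear",(.4505,.0418),.018),("core",(.567,-.0665),.024)):
        f="0"
        for tag in("0","6"):
            Q=cloud(pickle.load(open(n+tag+".pkl","rb"))).reshape(-1,3)
            B=Q[(np.hypot(*(Q[:,:2]-np.array(c)-sh).T)<.035)&(abs(Q[:,2]-h)<.004)]
            if len(B)>5: print(n,k,tag,B[:,:2].mean(0).round(4))
```

```text
open 27.52 [ 0.6638 -0.164   0.112 ] F [-0.3  0.9  0.1] open 0.0938
up 27.98 [ 0.6639 -0.1641  0.1603] F [-0.1 -0.2 -0.3] open 0.0938
clear 29.12 [ 0.4006 -0.2999  0.19  ] F [-0.1 -0.1 -0.4] open 0.0943
top sn 226 off mm [ 0.6 -0.7] r 0.0247 ztop 0.0256 tilt 0.02
top ln 181 off mm [-0.1 -0.4] r 0.0269 ztop 0.0252 tilt 0.026
top lw 181 off mm [ 0.3 -1.2] r 0.0267 ztop 0.0456 tilt 0.018
top sw 223 off mm [ 0.2 -0.5] r 0.0249 ztop 0.0452 tilt 0.002
top clear 0 [0.4482 0.0432]
top clear 6 [0.45   0.0436]
top core 0 [ 0.5529 -0.0718]
top core 6 [ 0.5531 -0.0714]
side sn 320 off mm [ 0.5 -0.8] r 0.0252 ztop 0.0248 tilt 0.011
side ln 378 off mm [-0. -1.] r 0.0271 ztop 0.0248 tilt 0.005
side lw 182 off mm [ 0.2 -1.4] r 0.027 ztop 0.0446 tilt 0.017
side sw 525 off mm [ 0.1 -0.3] r 0.0253 ztop 0.0449 tilt 0.003
side clear 0 [0.4517 0.0384]
side core 0 [ 0.5677 -0.0672]
side core 6 [ 0.5671 -0.0677]
```

View pics/side6.png

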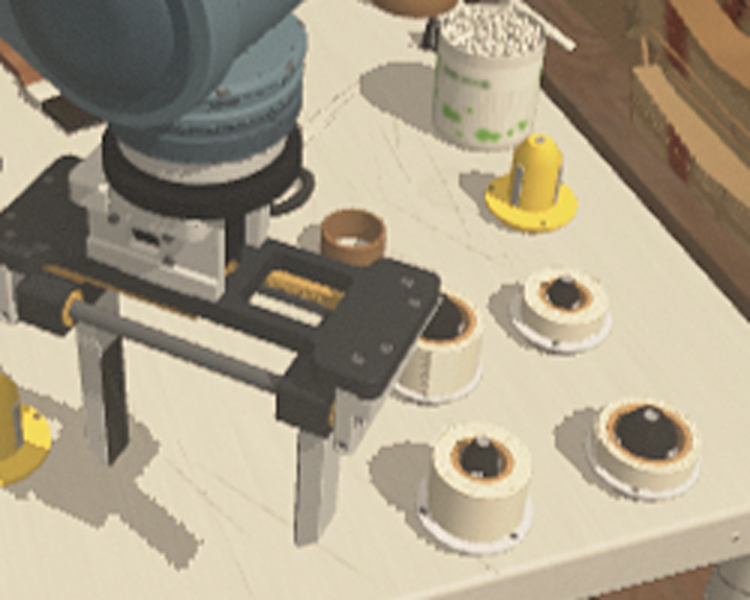

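View pics/top6.png

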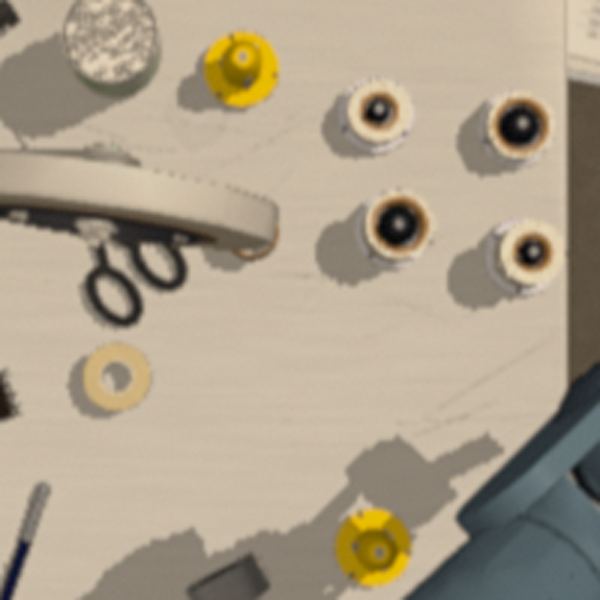

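The pictures show all four rolls seated on their own hubs. In the top crop they are at (379,114), (520,125), (398,225) and (530,253). The clear tape and the core have not moved, and the arm is clear. Handing in.

```bash
python3 -c "
from h import *
manip.job_done(); print(monitor.current_time_s())"
```

```text
the job is handed in; nothing more can be done
the job is handed in; nothing more can be done
```

All four double-sided rolls are on their own hubs, and I handed the job in at about 30 s of the 86 s allowed. The system reported no verdict.

| Roll | Hub |
|---|---|
| large narrow | hub_thick_short |
| small wide | hub_thin_tall |
| large wide | hub_thick_tall |
| small narrow | hub_thin_short |

**Seating:** in both cameras each roll's axis is within 1.5 mm of its hub's axis. The roll tops stand at about 25 mm (short hubs) and 45 mm (tall hubs), so they are down on the flange. Fitted tilt is at most 0.026 rad.

**Left alone:** the clear tape and the empty core stayed within about 2 mm of their starting positions. In the side view the arm hid the clear tape, so that one rests on the top view only. The yellow look-alikes were not touched.

**Disagreement:** the two cameras differ by a steady offset of about 2.5 to 3 mm in x and in y. I used their mean; it largely cancels between rolls and hubs. The top camera's fit of hub_thick_tall was worse (radius 35.5 mm instead of 31), so there I used the side view's fit, shifted by half that offset.

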